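# Release the finished tube rack through the sampler guard

### The job

The rack full of capped tubes in the two-lane rack sampler is finished: reach down through the window in the clear guard over its lane and press the release lever there right down to its stop, so that the lever pushes the rack out of the front of its lane, then let the lever spring back up and draw clear. Do not touch the guard or its black window trim, nor either rack. The empty rack stays fully in its lane, and the box, bottle and tub standing around stay where they are.

Things in the scene. Friction and masses are not known exactly. Their poses are not given: they have to be found in the camera images.
- sampler: fixed white rack sampler, 350 x 220 mm. Origin on the table below the base; its x runs from the open front (x = -125 mm) to the rear, y to the left. Two lanes along x at y = +45 (left) and -45 mm (right), floor at z = 25 mm, a grey reader between them up to z = 83 mm; each rack starts flush with the front, a release lever behind it under the guard. Control housing behind: x 120 to 225, z 100 mm
- guard: fixed clear plastic guard over the levers: level sheet, top face at z = 124 mm, x = 2 to 118 mm, y = -109 to +109 mm in the sampler's axes (same origin), with clear skirts at sides and rear and two rectangular windows edged with black rubber trim. No part of the robot may touch it.
- window_left (a point): centre of the left window (sampler y = +45 mm), at the top of its trim, 126 mm above the table. Clear opening inside the trim: 80 mm along the sampler's x by 68 mm along its y; trim 5 mm wide and 8 mm deep (z = 118 to 126 mm). A bar of about 22 mm incl. trim separates the windows
- window_right (a point): centre of the right window (sampler y = -45 mm), same sizes
- pad_left (a point): centre of the top face of the left lever's black ridged pad (36 mm long along the sampler's x, 34 mm wide, 7 mm thick), straight below the centre of its window; about 110 mm above the table at rest (16 mm below the top of the trim) and about 87 mm when fully down. The point moves with the lever
- pad_right (a point): the same point on the right lever's pad
- lever_left (a joint): angle of the left release lever, rad: 0 = up, at rest; 0.45 = down on its stop. Cranked lever on a cross pin (sampler x = 5, z = 95 mm, along y), its pad 50 mm behind the pin; pressed down, its lower arm pushes the rack of that lane about 23 mm out to the front. A spring returns it: about 2 N on the pad to start, 5 to 8 N at the stop
- lever_right (a joint): angle of the right release lever, same meaning
- rack_tubes: loose grey plastic tube rack, 120 mm long (along x), 24 mm wide, 58 mm high, holding five tubes with lilac caps (91 mm high over the caps; tubes fixed in the rack), 0.16 kg. Origin: centre of its underside, at sampler x = -63 mm at the start, in the left or the right lane. It is to be pushed out by the lever only
- rack_empty: loose grey rack of the same size without tubes, in the other lane; must stay there
- tip_box: closed box of pipette tips, 85 x 122 x 63 mm, grey with a yellow lid, standing left of the sampler; origin under its centre; leave alone
- pump_bottle: white pump bottle, 68 mm across, 163 mm high, standing to the right of the sampler; origin under its centre; leave alone
- sharps_tub: yellow tapered tub with a red lid, 106 mm across, 112 mm high, standing to the right of the sampler; origin under its centre; leave alone
Not all that is in view belongs to the job. What is shaped like the rack_empty but red is not meant.

How it is judged:
By the outcome, as a careful person would: the job done as asked, in the order asked, and still so for the second after the job is handed in, with the robot touching nothing.
It also fails if it takes over 32 s, if anything falls off the work surface, if the arm or the gripper's body presses on something with over 40 N, if the wrist force passes 120 N, or if a joint passes its speed limit or range.

### The arm

A 6-joint arm with a two-finger parallel gripper is mounted at the origin on the work surface. World frame = base frame: x ahead of the robot, y to its left, z up, the work surface at z = 0. Lengths are in mm, angles in degrees, forces in N, time in s.
With the tool pointing down it reaches from about 350 to 850 mm from the base axis. Payload 8.1 kg.
Tool frame: the origin (TCP) lies between the finger pads; the fingertips stand 22 mm ahead of it and the grasp point (between the pads) lies 3 mm ahead of it (r.nose_length is the z of the fingertips in the tool frame, in mm); z points along the fingers, x is the direction in which the jaws open and shut, and the axes are right-handed (so a half turn about z gives the same grasp; the last joint's range is limited). The gripper opens to 85 mm and grips with 20 to 120 N. Pads are 22 mm wide; open, the fingers measure 114 mm over their backs; the gripper's body (76 mm by 85 mm) begins 54 mm behind the grasp point. The pads swing forward as they close: fully open they stand 13 mm farther back than shut.
Start: joints at [-69.236, 7.471, 85.268, -0, 87.261, -4.893], TCP at [259.81, -540.837, 253.292] pointing down, gripper open.
Joint ranges: [-169.43, 169.43], [-51.17, 129.36], [1.28, 143.12], [-76.62, 256.62], [0, 156.53], [-152.29, 152.29]. Speed limits (degrees/s): [136.94, 136.94, 159.86, 180, 180, 180].

### API

Orientations are given as [roll, pitch, yaw] about the fixed x, y, z axes, in that order (R = Rz(yaw) Ry(pitch) Rx(roll)).
In Python, from bench import r gives the robot as it stands.
- The arm moves only by the shell command python3 -m jog 'ROWS' [FORCE]. ROWS is JSON, a list of rows, each a list of 5 numbers: the shift along the tool's x, y, z in m, then the turn about the tool's z in degrees, then the opening in per cent of the stroke, from 0 (shut) to 100 (fully open). A call has 1 to 8 rows; each row is the pose to reach, as a shift and turn from the pose measured when the call began, along the tool's axes at that moment; what a row does not reach only later rows make up. A row lasts 1/10 s, in which the tool goes at most 50 mm and 8.59 degrees, less where a joint would pass 70% of its speed; a pose out of reach is approached as far as the arm can. A call with a gripper value outside its range is refused whole. The fingers move at their own pace and stop on an object; FORCE is the grip in N (left out, the last holds). Time passes only in rows, so rows that repeat a pose let the fingers close. It gives the time, the measured TCP pose, the force and the opening at its end, in the units of the state.
- r.sense(): the state, without advancing time (a new reading comes with each control period).
- r.snapshot(name): name is "scene" or "top"; returns a dict with "image" (400x640x3 uint8, red, green, blue), "K" (3x3 intrinsics, pixels), "distortion" ([k1, k2, p1, p2, k3] as OpenCV has them; the pictures are not rectified), "T" (4x4, takes a point from camera to world coordinates). Camera axes: x right, y down, z forward; pixel columns grow to the right and rows downward; lengths in mm; the calibration is good to about 2 mm. A picture is of the moment at which its call begins. There is no depth.
- r.hand_in(): hands the job in, once; it reports no verdict.
Trained networks look in a picture, given as the dict that the camera call returned (one of the last four; its "shot" number tells which), for a name from the list of things; names that differ only in an ending like _2 or _b are one class to them, and where a whole thing is asked for, a point or a joint stands for the part that bears it (a point fixed in the world has none). Each returns a list of dicts, best first, with "conf" (0 to 1); they miss things now and then, are a little off and sometimes report something else, mostly with a low value. They report only what shows in the picture. A call takes as long as a camera call. They do not tell look-alikes from the thing itself.
- r.search_frame(picture, label): "bbox" ([left, top, right, bottom] in pixels, round what is visible of it).
- r.pinpoint(picture, label): "uv" ([column, row] in pixels: a listed point, or the origin of a listed thing).
The state is a dict: "time": time; "joint_pos": joint angles; "qd": joint speeds; "joint_efforts": joint torques, N m; "tool_pos": TCP position; "tcp_rot": TCP orientation; "ft_force": force on the tool from outside, world axes, zero at the start; "wrist_torque": the same for the moment, N m; "finger_gap": finger opening in mm.
Only numpy, scipy, OpenCV 4.12 (cv2) and the standard library are available. Lean on these libraries where they do the work, as an engineer would, in place of code of your own. Each camera call takes 0.05 s, during which the arm holds its last target. There are 200 camera calls.

## Working session

There is one attempt and no reset: what is moved stays moved. The work goes in short steps, Python scripts to look and compute and a shell command to move; the robot and the scene stay as the last step left them, time stands still between calls to the robot, and variables do not carry over. Pictures are saved under pics/ and viewed, about 8 in all and at most 12, crops included, and the job is handed in when it is done.

```bash
mkdir -p pics; cat > h.py <<'E'
import numpy as np,cv2
from bench import r
def ray(p,uv):
    n=cv2.undistortPoints(np.array([[uv]],float),p["K"],np.array(p["distortion"],float))[0,0]
    T=np.array(p["T"]);return T[:3,3],T[:3,:3]@np.array([n[0],n[1],1.])
def atz(p,uv,z):
    o,d=ray(p,uv);return o+d*(z-o[2])/d[2]
def proj(p,X):
    T=np.linalg.inv(np.array(p["T"]));R=T[:3,:3]
    return cv2.projectPoints(np.array(X,float).reshape(-1,1,3),cv2.Rodrigues(R)[0],T[:3,3],np.array(p["K"],float),np.array(p["distortion"],float))[0][:,0]
E
python3 - <<'E'
from h import *
for n in("scene","top"):
    p=r.snapshot(n);cv2.imwrite(f"pics/{n}1.png",p["image"][:,:,::-1])
    print(n,np.array(p["T"])[:3,3].round())
    for l,z in dict(sampler=0,window_left=126,window_right=126,pad_left=110,pad_right=110,rack_tubes=25,rack_empty=25,tip_box=0,pump_bottle=0,sharps_tub=0).items():
        for q in r.pinpoint(p,l)[:3]:print(l,round(q["conf"],2),np.round(q["uv"]),atz(p,q["uv"],z).round(1))
print(r.sense())
E
```

```text
scene [1029.  336.  536.]
sampler 0.88 [327. 250.] [568.   63.5   0. ]
window_left 0.85 [324. 230.] [637.9  96.5 126. ]
window_right 0.7 [285. 210.] [633.7  10.3 126. ]
pad_left 0.66 [322. 237.] [640.2  95.  110. ]
pad_right 0.63 [324. 238.] [639.6  98.6 110. ]
pad_right 0.62 [291. 216.] [625.6  17.7 110. ]
rack_empty 0.72 [330. 221.] [510.6  32.8  25. ]
rack_empty 0.68 [392. 202.] [369.4 117.   25. ]
tip_box 0.59 [409. 320.] [632.1 269.8   0. ]
pump_bottle 0.58 [206. 234.] [ 673.2 -178.8    0. ]
sharps_tub 0.66 [273. 206.] [ 515.4 -121.7    0. ]
top [503.  47. 972.]
sampler 0.59 [316. 196.] [582.3  65.9   0. ]
pad_left 0.65 [298. 165.] [642.4 100.8 110. ]
pad_right 0.9 [337. 173.] [623.6  15.5 110. ]
rack_tubes 0.63 [291. 222.] [519.7 124.4  25. ]
rack_tubes 0.18 [336. 172.] [637.2  16.   25. ]
rack_empty 0.83 [301. 305.] [324.2 101.9  25. ]
rack_empty 0.6 [333. 226.] [507.8  25.6  25. ]
tip_box 0.75 [235. 173.] [642.5 263.8   0. ]
tip_box 0.23 [331. 226.] [507.5  29.    0. ]
pump_bottle 0.71 [413. 152.] [ 688.9 -177.4    0. ]
sharps_tub 0.73 [393. 222.] [ 516.6 -122.5    0. ]
{'time': 1.1, 'joint_pos': array([-6.92343593e+01,  7.47257968e+00,  8.52686373e+01,  1.15498793e-03,
        8.72612225e+01, -4.89297766e+00]), 'qd': array([-0.08876463, -0.01118004,  0.03532993,  0.08838706, -0.00301731,
       -0.01126161]), 'joint_efforts': array([-8.73245267e-05, -5.69322109e+01, -5.00869489e+01, -3.64118823e-04,
        1.19117463e-03,  8.50540545e-06]), 'tool_pos': array([ 259.83111766, -540.81846533,  253.2694391 ]), 'tcp_rot': array([-1.79998642e+02,  2.33213632e-03, -6.43414368e+01]), 'ft_force': array([ 0.14187169, -0.89876722,  0.34775483]), 'wrist_torque': array([-0.02796474,  0.030249  ,  0.01689877]), 'finger_gap': 85.40569578809466}
```

View pics/scene1.png

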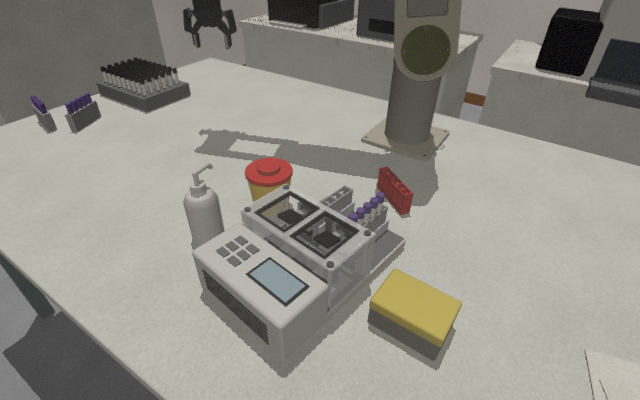

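View pics/top1.png

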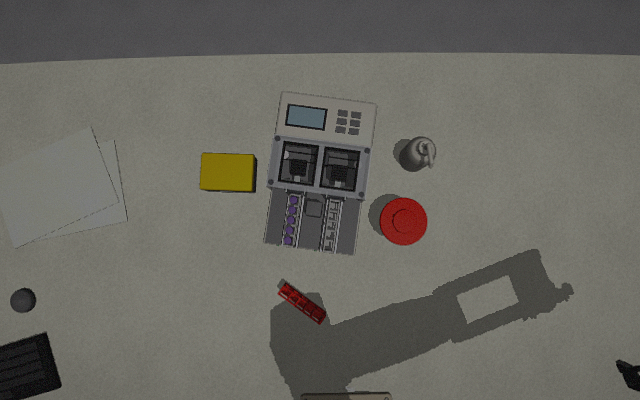

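The tube rack (lilac caps, top view about (291,220)) is in the left lane, so the left window and pad at (298,165) are the target. The empty rack is at (333,226). The red look-alike lies at (302,302) and other tubes sit far left in the scene view. Next I fit the sampler pose and check it with an overlay.

```bash
cat > fit.py <<'E'
from h import *
from scipy.optimize import least_squares
L=dict(sampler=(0,0,0),window_left=(60-5+5,45,126),window_right=(60,-45,126),pad_left=(55,45,110),pad_right=(55,-45,110),rack_tubes=(-63,45,25),rack_empty=(-63,-45,25))
L["window_left"]=(55,45,126);L["window_right"]=(55,-45,126)
def tw(s,P):
    c,n=np.cos(s[2]),np.sin(s[2]);P=np.atleast_2d(np.array(P,float))
    return np.c_[s[0]+c*P[:,0]-n*P[:,1],s[1]+n*P[:,0]+c*P[:,1],P[:,2]]
ps={n:r.snapshot(n) for n in("scene","top")};obs=[]
s0=[575,65,-.2]
for n,p in ps.items():
    for l,P in L.items():
        e=proj(p,tw(s0,P))[0]
        for q in r.pinpoint(p,l):
            if np.hypot(*(e-q["uv"]))<15:obs.append((n,l,q["uv"]));break
f=lambda s:np.concatenate([proj(ps[n],tw(s,L[l]))[0]-uv for n,l,uv in obs])
o=least_squares(f,s0,loss="soft_l1",f_scale=2,x_scale=[10,10,.1])
s=o.x;print(s[:2].round(1),np.degrees(s[2]).round(2))
for (n,l,_),e in zip(obs,f(s).reshape(-1,2)):print(n,l,e.round(1))
print("pad",tw(s,(55,45,110)).round(1));np.save("s.npy",s)
out=[]
for n,(a,b) in dict(scene=(200,140),top=(220,60)).items():
    im=cv2.resize(ps[n]["image"][:,:,::-1],None,fx=4,fy=4,interpolation=cv2.INTER_CUBIC)
    polys=[[(2,-109,124),(118,-109,124),(118,109,124),(2,109,124)],[(120,-110,100),(225,-110,100),(225,110,100),(120,110,100)],[(-125,-110,25),(-125,110,25)]]
    for y in(45,-45):polys+=[[(15,y-34,126),(95,y-34,126),(95,y+34,126),(15,y+34,126)],[(37,y-17,110),(73,y-17,110),(73,y+17,110),(37,y+17,110)]]
    for P in polys:cv2.polylines(im,[((proj(ps[n],tw(s,P))+.5)*4).astype(int)],True,(0,255,0),1)
    out.append(im[b*4:b*4+600,a*4+(0 if n=="top" else 160):][:,:640 if n=="top" else 800][:600])
for n,i in zip(ps,out):cv2.imwrite(f"pics/ov_{n}.png",i)
E
python3 fit.py
```

```text
[578.1  64.7] -8.64
scene window_left [ 2.1 -0.2]
scene window_right [ 3.  -1.6]
scene pad_left [0.2 0. ]
scene pad_right [-2.3  2.8]
scene rack_tubes [-0.8  0.2]
scene rack_empty [0.1 1.2]
top sampler [0.9 0.8]
top pad_left [1.3 2.2]
top pad_right [ 2.3 -5.4]
top rack_tubes [-0.8 -1.7]
top rack_empty [-0.9  0.9]
pad [[639.2 100.9 110. ]]
```

View pics/ov_top.png

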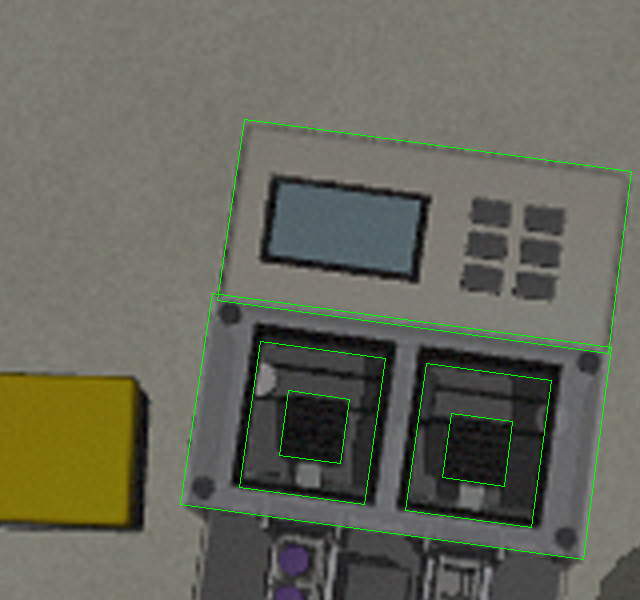

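View pics/ov_scene.png

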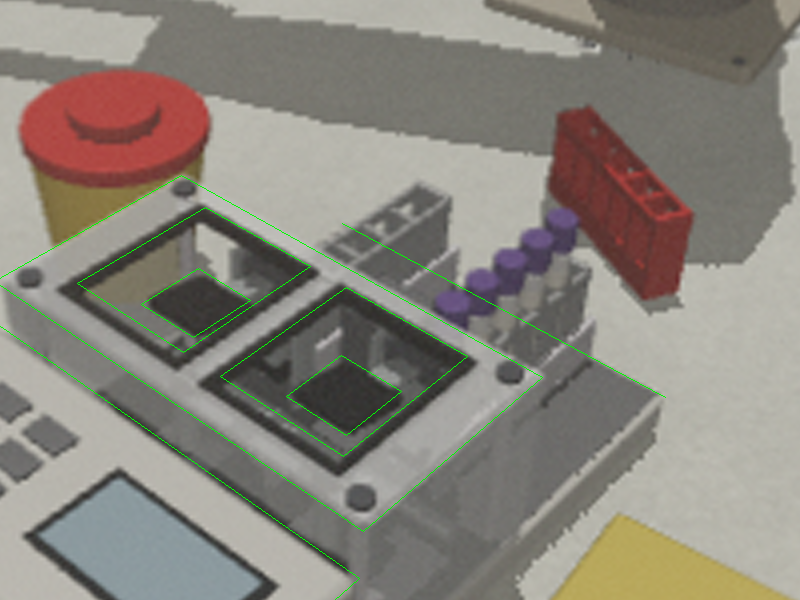

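```bash
cat > go.py <<'E'
from h import *
from fit import tw
E
cat > go.py <<'E'
from h import *
from scipy.spatial.transform import Rotation as R
s=np.load("s.npy");c,n=np.cos(s[2]),np.sin(s[2])
t=np.array([s[0]+c*56-n*45,s[1]+n*56+c*45,160+r.nose_length])
q=r.sense();M=R.from_euler("xyz",q["tcp_rot"],degrees=True)
print(q["time"],"tool",q["tool_pos"].round(1),q["tcp_rot"].round(2),"target",t.round(1),"nose",r.nose_length)
print("shift",M.inv().apply(t-q["tool_pos"]).round(1),"turn",(q["tcp_rot"][2]-np.degrees(s[2])).round(2),q["ft_force"].round(2),q["finger_gap"].round(1))
E
python3 go.py
```

```text
1.9 tool [ 259.8 -540.8  253.3] [180.    -0.   -64.34] target [640.2 100.8 182. ] nose 22.0Traceback (most recent call last):
  File "go.py", line 7, in <module>
    print("shift",M.inv().apply(t-q["tool_pos"]).round(1),"turn",(q["tcp_rot"][2]-np.degrees(s[2])).round(2),q["ft_force"].round(2),q["finger_gap"].round(1))
                                                                                                                                    ^^^^^^^^^^^^^^^^^^^^^
AttributeError: 'float' object has no attribute 'round'
```

```bash
sed -i 's/q\["finger_gap"\].round(1)/q["finger_gap"]/' go.py
python3 -m jog '[[-0.027,-0.040,0,-6,0],[-0.054,-0.080,0,-14,0],[-0.081,-0.120,0,-22,0],[-0.108,-0.160,0,-30,0],[-0.135,-0.200,0,-38,0],[-0.162,-0.240,0,-46,0],[-0.189,-0.280,0,-54,0],[-0.216,-0.320,0,-55.7,0]]' 20; python3 go.py
```

```text
time: 2.7
tool_pos: [455.4, -205.8, 253.6]
tcp_rot: [180.0, -0.0, -8.4]
ft_force: [1.3, -0.0, 0.5]
finger_gap: -0.1
2.7 tool [ 455.4 -205.8  253.6] [ 1.7998e+02 -5.0000e-02 -8.3500e+00] target [640.2 100.8 182. ] nose 22.0
shift [ 138.2 -330.2   71.6] turn 0.29 [ 1.28 -0.04  0.49] -0.05446304310020926
```

```bash

python3 -m jog '[[0.019,-0.045,0,0,0],[0.038,-0.090,0,0,0],[0.057,-0.135,0,0,0],[0.076,-0.180,0,0,0],[0.095,-0.225,0.01,0,0],[0.114,-0.270,0.02,0,0],[0.133,-0.315,0.04,0.3,0],[0.138,-0.330,0.055,0.3,0]]' ; python3 -m jog '[[0,0,0,0,0],[0,0,0,0,0]]';python3 go.py
python3 - <<'E'
from h import *
for n,(a,b) in dict(scene=(230,110),top=(220,80)).items():
    p=r.snapshot(n);cv2.imwrite(f"pics/{n}2.png",cv2.resize(p["image"][b:b+150,a:a+190,::-1],None,fx=4,fy=4,interpolation=cv2.INTER_CUBIC))
E
```

```text
time: 3.5
tool_pos: [641.1, 104.6, 197.7]
tcp_rot: [-180.0, -0.1, -8.5]
ft_force: [1.0, -0.2, -0.1]
finger_gap: -0.0
time: 3.7
tool_pos: [640.6, 104.8, 197.1]
tcp_rot: [-180.0, 0.0, -8.4]
ft_force: [-0.7, -0.3, 0.5]
finger_gap: -0.1
3.7 tool [640.6 104.8 197.1] [-1.7998e+02  2.0000e-02 -8.4300e+00] target [640.2 100.8 182. ] nose 22.0
shift [ 0.2  4.1 15.1] turn 0.21 [-0.73 -0.34  0.49] -0.09841663269801039
```

View pics/scene2.png

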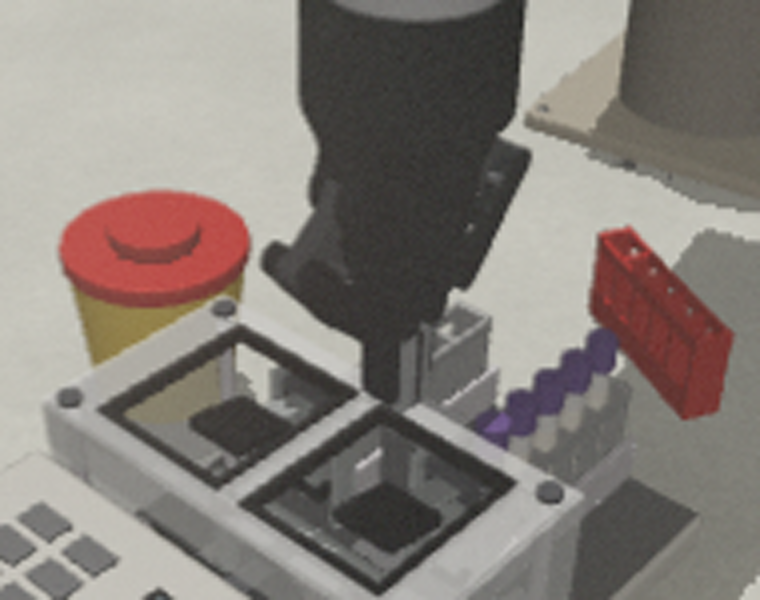

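```bash
python3 - <<'E'
from h import *
p=r.snapshot("scene");q=r.sense();a=np.radians(q["tcp_rot"][2]);X=np.array([np.cos(a),np.sin(a),0]);Y=np.array([np.sin(a),-np.cos(a),0])
im=cv2.resize(p["image"][110:230,260:380,::-1],None,fx=5,fy=5,interpolation=cv2.INTER_CUBIC)
im=cv2.convertScaleAbs(im,alpha=1.6,beta=25)
tip=q["tool_pos"]-[0,0,22]
f=lambda P:((proj(p,P)-[260,110]+.5)*5).astype(int)
for h,c in((0,(0,255,0)),(20,(0,255,0)),(39,(0,0,255)),(60,(255,255,0))):
    for D,w in((X,40),(Y,34)):
        P=[tip+[0,0,h]-w*D,tip+[0,0,h]+w*D];u=f(P);cv2.line(im,tuple(map(int,u[0])),tuple(map(int,u[1])),c,1)
cv2.imwrite("pics/g.png",im)
p=r.snapshot("top");P=tip*1
print(p["image"].shape)
E
```

```text
(400, 640, 3)
```

View pics/g.png

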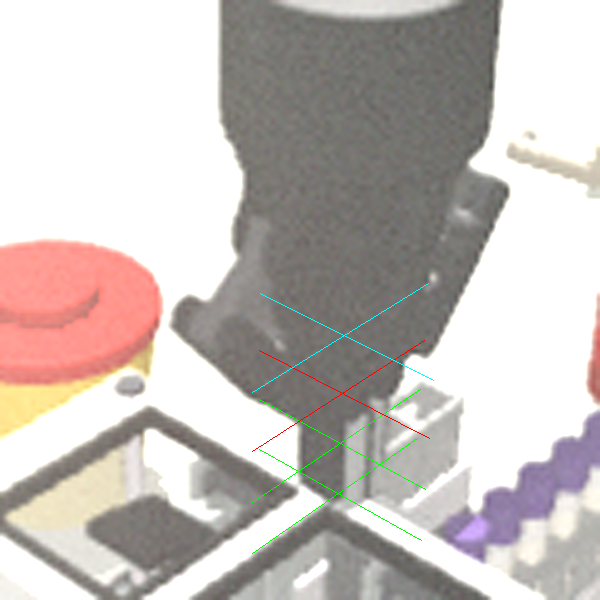

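The shut fingers are slim for about 35 mm above the tips, and about ±20 mm wide at 39 mm. The window half-size is 40 mm, so this clears. Next I centre and go down.

```bash

python3 -m jog '[[0,0.004,0,0.2,0],[0,0.004,0.01,0.2,0],[0,0.004,0.015,0.2,0],[0,0.004,0.015,0.2,0]]';python3 go.py
python3 - <<'E'
from h import *
o=[]
q=r.sense();tip=q["tool_pos"]-[0,0,22]
for n,(a,b) in dict(scene=(270,160),top=(250,110)).items():
    p=r.snapshot(n);im=cv2.resize(p["image"][b:b+100,a:a+100,::-1],None,fx=4,fy=4,interpolation=cv2.INTER_CUBIC)
    for z in(0,-34,-50):cv2.circle(im,tuple(map(int,(proj(p,tip+[0,0,z])[0]-[a,b]+.5)*4)),3,(0,255,0),-1)
    o.append(im)
cv2.imwrite("pics/c3.png",np.hstack(o))
E
```

```text
time: 4.3
tool_pos: [640.0, 98.9, 182.5]
tcp_rot: [-180.0, -0.0, -8.8]
ft_force: [0.3, 0.2, -1.1]
finger_gap: -0.0
4.3 tool [640.   98.9 182.5] [-1.7997e+02 -4.0000e-02 -8.8100e+00] target [640.2 100.8 182. ] nose 22.0
shift [-0.1 -1.9  0.5] turn -0.17 [ 0.34  0.23 -1.15] -0.020919863678284755
```

View pics/c3.png

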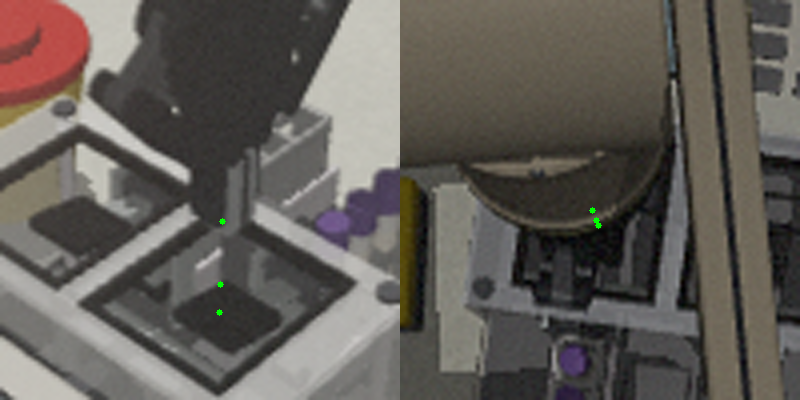

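```bash

python3 -m jog '[[0.003,-0.004,0,-0.2,0],[0.003,-0.004,0.01,-0.2,0],[0.003,-0.004,0.02,-0.2,0],[0.003,-0.004,0.03,-0.2,0],[0.003,-0.004,0.04,-0.2,0],[0.003,-0.004,0.044,-0.2,0],[0.003,-0.004,0.044,-0.2,0]]'
python3 -m jog '[[0,0,0.003,0,0],[0,0,0.006,0,0],[0,0,0.009,0,0],[0,0,0.012,0,0],[0,0,0.014,0,0],[0,0,0.016,0,0],[0,0,0.016,0,0]]'
```

```text
time: 5.1
tool_pos: [643.5, 102.7, 138.3]
tcp_rot: [-180.0, -0.0, -8.6]
ft_force: [-0.5, 0.6, 1.2]
finger_gap: 0.0
time: 5.8
tool_pos: [643.8, 102.7, 122.3]
tcp_rot: [-180.0, -0.0, -8.6]
ft_force: [2.5, -0.6, 2.7]
finger_gap: 0.0
```

```bash

python3 -m jog '[[0,0,0.001,0,0],[0,0,0.002,0,0],[0,0,0.003,0,0],[0,0,0.004,0,0],[0,0,0.004,0,0]]'
python3 -m jog '[[0,0,0.001,0,0],[0,0,0.002,0,0],[0,0,0.002,0,0]]'
python3 -m jog '[[0,0,0.001,0,0],[0,0,0.002,0,0],[0,0,0.002,0,0]]'
```

```text
time: 6.3
tool_pos: [643.9, 102.7, 118.2]
tcp_rot: [-180.0, -0.1, -8.6]
ft_force: [2.6, -0.2, 4.2]
finger_gap: 0.1
time: 6.6
tool_pos: [643.9, 102.7, 116.1]
tcp_rot: [-180.0, -0.1, -8.6]
ft_force: [1.6, -0.8, 4.8]
finger_gap: -0.0
time: 6.9
tool_pos: [643.8, 102.7, 114.0]
tcp_rot: [-180.0, -0.0, -8.6]
ft_force: [1.5, -0.9, 4.8]
finger_gap: -0.2
```

```bash

python3 -m jog '[[0,0,0.001,0,0],[0,0,0.0015,0,0],[0,0,0.0015,0,0]]'
python3 -m jog '[[0,0,0.001,0,0],[0,0,0.001,0,0],[0,0,0.001,0,0]]'
python3 - <<'E'
from h import *
p=r.snapshot("scene");cv2.imwrite("pics/s4.png",cv2.resize(p["image"][120:270,250:410,::-1],None,fx=4,fy=4,interpolation=cv2.INTER_CUBIC))
E
```

```text
time: 7.2
tool_pos: [643.8, 102.7, 112.5]
tcp_rot: [-180.0, -0.0, -8.6]
ft_force: [1.0, -0.6, 3.9]
finger_gap: -0.1
time: 7.5
tool_pos: [643.6, 102.7, 111.4]
tcp_rot: [-180.0, -0.0, -8.6]
ft_force: [0.8, -1.2, 4.5]
finger_gap: 0.1
```

View pics/s4.png

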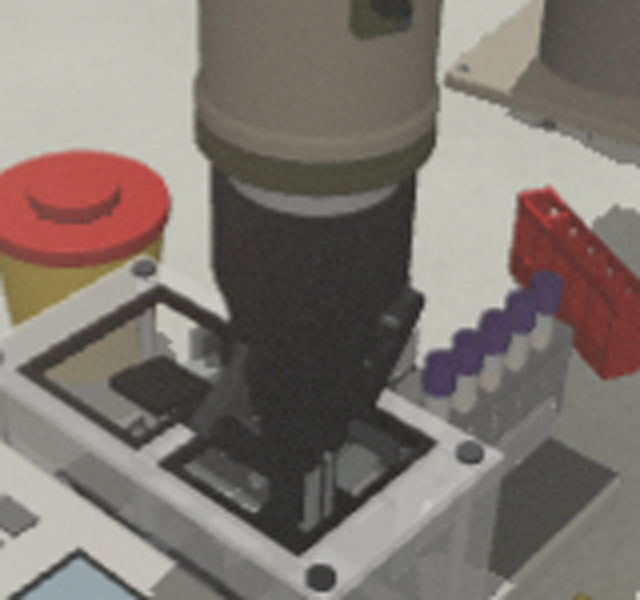

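```bash

for i in 1; do python3 -m jog '[[0,0,0.001,0,0],[0,0,0.001,0,0]]'; done
python3 -m jog '[[0,0,0.001,0,0],[0,0,0.001,0,0]]'
python3 -m jog '[[0,0,0.001,0,0],[0,0,0.001,0,0]]'
```

```text
time: 7.75
tool_pos: [643.6, 102.7, 110.4]
tcp_rot: [-180.0, -0.0, -8.6]
ft_force: [0.2, 0.2, 5.1]
finger_gap: 0.1
time: 7.95
tool_pos: [643.5, 102.7, 109.6]
tcp_rot: [-180.0, -0.0, -8.6]
ft_force: [-0.5, -0.2, 6.7]
finger_gap: 0.0
time: 8.15
tool_pos: [643.6, 102.8, 109.5]
tcp_rot: [-180.0, -0.0, -8.6]
ft_force: [-1.0, -1.4, 10.0]
finger_gap: 0.1
```

```bash

python3 -m jog '[[0,0,0.001,0,0],[0,0,0.0015,0,0],[0,0,0.0015,0,0]]'
python3 -m jog '[[0,0,0.001,0,0],[0,0,0.0015,0,0],[0,0,0.0015,0,0]]'
```

```text
time: 8.45
tool_pos: [643.6, 102.8, 109.3]
tcp_rot: [-180.0, -0.0, -8.6]
ft_force: [-3.7, -1.0, 13.0]
finger_gap: 0.0
time: 8.75
tool_pos: [643.7, 102.8, 109.2]
tcp_rot: [-180.0, -0.0, -8.6]
ft_force: [-3.9, -0.4, 13.8]
finger_gap: -0.0
```

The tool has stopped at tip z of about 87 mm and the force has risen from about 5 to 14 N, so the lever is on its stop. Now straight up.

```bash

python3 -m jog '[[0,0,-0.005,0,0],[0,0,-0.01,0,0],[0,0,-0.015,0,0],[0,0,-0.02,0,0],[0,0,-0.026,0,0],[0,0,-0.035,0,0],[0,0,-0.05,0,0],[0,0,-0.065,0,0]]'
python3 -m jog '[[0,0,-0.03,0,0],[0,0,-0.07,0,0],[0,0.045,-0.07,0,0],[0,0.09,-0.07,0,0],[0,0.135,-0.07,0,0],[0,0.18,-0.07,0,0],[0,0.225,-0.07,0,0],[0,0.27,-0.07,0,0]]'
python3 -m jog '[[0,0.03,0,0,0],[0,0.03,0,0,0],[0,0.03,0,0,0]]'
python3 - <<'E'
from h import *
from scipy.spatial.transform import Rotation
s=np.load("s.npy");c,n=np.cos(s[2]),np.sin(s[2]);o=[]
for nm,(a,b) in dict(scene=(250,130),top=(230,130)).items():
    p=r.snapshot(nm);o.append(cv2.resize(p["image"][b:b+150,a:a+160 if nm=="scene" else a+160,::-1],(400*1,375),interpolation=cv2.INTER_CUBIC))
    for l,z in dict(rack_tubes=25,rack_empty=25,pad_left=110,pad_right=110,tip_box=0,pump_bottle=0,sharps_tub=0).items():
        for q in r.pinpoint(p,l)[:2]:
            w=atz(p,q["uv"],z);d=w[:2]-s[:2];print(nm,l,round(q["conf"],2),np.round(q["uv"]),w.round(),"sampler",np.round([c*d[0]+n*d[1],-n*d[0]+c*d[1]],1))
cv2.imwrite("pics/c5.png",np.hstack(o))
E
```

```text
time: 9.55
tool_pos: [643.5, 102.8, 175.4]
tcp_rot: [-180.0, -0.0, -8.6]
ft_force: [-0.2, -0.2, 0.5]
finger_gap: 0.0
time: 10.35
tool_pos: [603.0, -166.0, 247.1]
tcp_rot: [-180.0, -0.1, -8.6]
ft_force: [0.5, -0.4, 0.5]
finger_gap: -0.2
time: 10.65
tool_pos: [598.6, -196.3, 248.3]
tcp_rot: [-180.0, -0.2, -8.7]
ft_force: [0.0, 0.7, -0.6]
finger_gap: -0.0
scene rack_tubes 0.83 [371. 231.] [491. 122.  25.] sampler [-94.8  43.4]
scene rack_empty 0.89 [328. 218.] [506.  25.  25.] sampler [-65.1 -50.2]
scene rack_empty 0.73 [391. 201.] [369. 112.  25.] sampler [-213.4   15.6]
scene pad_left 0.72 [210. 235.] [745. -65. 110.] sampler [ 184.3 -103.6]
scene pad_left 0.7 [321. 239.] [647.  96. 110.] sampler [63.  41.1]
scene pad_right 0.62 [290. 216.] [626.  16. 110.] sampler [ 54.3 -40.8]
scene tip_box 0.61 [413. 323.] [633. 277.   0.] sampler [ 22.  218.1]
scene pump_bottle 0.74 [208. 234.] [ 672. -175.    0.] sampler [ 128.4 -222.7]
scene pump_bottle 0.25 [290. 219.] [531. -59.   0.] sampler [ -28.2 -129.7]
scene sharps_tub 0.68 [271. 207.] [ 520. -125.    0.] sampler [ -28.9 -196.3]
top rack_tubes 0.96 [289. 230.] [499. 130.  25.] sampler [-87.8  52.5]
top rack_empty 0.95 [305. 302.] [332.  93.  25.] sampler [-247.7   -9.4]
top rack_empty 0.77 [331. 225.] [511.  29.  25.] sampler [-61.1 -45.3]
top pad_left 0.69 [297. 164.] [645. 103. 110.] sampler [60.2 48.3]
top pad_right 0.78 [339. 175.] [619.  12. 110.] sampler [ 48.6 -45.6]
top tip_box 0.78 [233. 176.] [635. 269.   0.] sampler [ 26.  210.3]
top pump_bottle 0.84 [411. 155.] [ 681. -172.    0.] sampler [ 137.2 -218.5]
top sharps_tub 0.57 [392. 221.] [ 520. -121.    0.] sampler [ -30.1 -192. ]
```

View pics/c5.png

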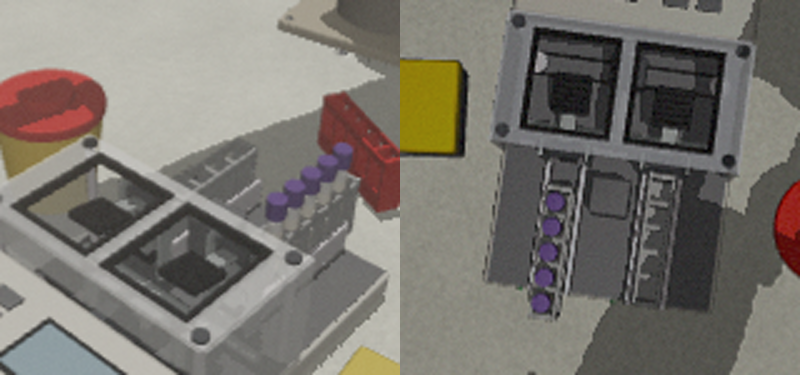

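The rack stands about 25 mm out, with its front cap at (540,303) in the right crop. The lever is back up and the empty rack is still flush. The arm is clear, so I hand in.

```bash
python3 -c "
from bench import r
print(r.sense()['ft_force'],r.hand_in())"
```

```text
the job is handed in; nothing more can be done
[ 0.11123406 -0.24117618  0.19377377] None
```

I pressed the left release lever down to its stop through the window with the gripper shut. I then lifted straight out, moved the arm clear and handed in at about 11 s.

- **Lever at its stop:** the tip stopped at z of about 87 mm, the expected height, and the force rose from about 5 to 14 N with no further travel.
- **Tube rack:** it went from sampler x = -63 mm to about -88 mm (top camera) or -95 mm (scene camera). Expected was about -86 mm; the two views differ by 7 mm, so I put it at roughly 25 mm out.
- **Lever back up:** the left pad looks the same as before the press and as the untouched right pad. I did not measure the lever angle itself.
- **Everything else:** the empty rack reads x = -61 to -65 mm, which is flush. The box, bottle and tub are unmoved within the networks' 5–10 mm scatter.
- **Guard and trim:** I saw no sign of contact; the force on drawing out was about 0.5 N. The overlay put the window centre about 3–7 mm from my first pose fit, so I moved the tool 3–4 mm before going down.

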